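# Ready the topping scale

## Robot

A 6-joint arm with a two-finger parallel gripper is mounted at the origin on the work surface. World frame = base frame: x ahead of the robot, y to its left, z up, the work surface at z = 0. Lengths are in m, angles in rad, forces in N, time in s.
With the tool pointing down it reaches from about 0.225 to 0.875 m from the base axis. Payload 3.4 kg.
Tool frame: the origin (TCP) lies at the very end of the fingers, on their centre line; the grasp point (between the pads) lies 19 mm behind it; z points along the fingers, y is the direction in which the jaws open and shut (so a half turn about z gives the same grasp; the last joint's range is limited). The gripper opens to 85 mm and grips with 20 to 120 N. Pads are 22 mm wide; open, the fingers measure 114 mm over their backs; the gripper's body (76 mm by 85 mm) begins 54 mm behind the grasp point. The pads swing forward as they close: fully open they stand 13 mm farther back than shut.
Start: joints at [1.19, 0.276, 1.505, -0, 1.361, -0.121], TCP at [0.148, 0.556, 0.231] pointing down, gripper open.
Joint ranges: [-2.89, 2.89], [-0.75, 2.08], [0.22, 2.7], [-1.18, 4.32], [0.11, 2.71], [-2.7, 2.7]. Speed limits (rad/s): [2.57, 2.57, 3.14, 3.14, 3.14, 3.14].

## Interface

Orientations are given as a unit quaternion [w, x, y, z].
In Python, from rig import manip gives the robot as it stands. The module is installed in compiled form; this text tells all that it offers.
- The arm moves only by the tool carry_out, never from a script. Its argument "moves" is one flat list of numbers, 5 for each row, row after row: the opening in per cent of the stroke, from 0 (shut) to 100 (fully open), then the shift along the world's x, y, z in cm, then the turn about the world's z in rad. A call has exactly 10 rows; each row shifts and turns the commanded pose from where the row before left it; what a row does not reach is not made up. A row lasts 1/10 s, in which the tool goes at most 50 mm and 8.59 degrees, less where a joint would pass 70% of its speed; a pose out of reach is approached as far as the arm can. A call is refused whole if a number of a shift passes 5 or a number of a turn 0.15, either way. A call with a gripper value outside its range is refused whole. The fingers move at their own pace and stop on an object; "squeeze" is the grip in N (left out, the last holds). Time passes only in rows, so rows that do not move let the fingers close, or fill a call up. It gives the time, the measured TCP pose, the force and the opening at its end, in the units of the state.
- manip.get_state(): the state, without advancing time (a new reading comes with each control period).
- manip.get_image(name): name is "scene" or "top"; returns the picture (400x640x3 uint8, red, green, blue); there is no depth.
- manip.camera_info(name): a dict with "fov_y" (degrees; the focal length in pixels is half the picture's height over the tangent of half this angle, whatever the lens; pixels are square), "cx", "cy" (the principal point, pixels), "rvec" (rotation vector, rad) and "tvec" (3), from world to camera coordinates, as OpenCV has them. Camera axes: x right, y down, z forward; pixel columns grow to the right and rows downward; lengths in m; the calibration is good to about 2 mm. A picture is of the moment at which its call begins. camera_info takes no time and is no camera call.
- manip.sign_off(): hands the job in, once; it reports no verdict.
The state is a dict: "clock": time; "qpos": joint angles; "qd": joint speeds; "effort": joint torques, N m; "position": TCP position; "ee_rot": TCP orientation; "contact_force": force on the tool from outside, world axes, zero at the start; "moment": the same for the moment, N m; "width": finger opening in m.
Only numpy, scipy, OpenCV 4.12 (cv2) and the standard library are available. Lean on these libraries where they do the work, as an engineer would, in place of code of your own. Each camera call takes 0.05 s, during which the arm holds its last target. There are 200 camera calls.

## Task

Get the bench scale ready for weighing out pizza toppings: press the green end of its rocker down to switch it on, then push the yellow key down until it stays in, then press the blue key fully down for a moment and let it spring back up. Do it in that order with the fingertips only, never pressing the red key, and do not shift or pick up the bowl on the scale or the jar and cup beside it.

Things in the scene. Friction and masses are not known exactly. Their poses are not given: they have to be found in the camera images.
- scale: White kitchen bench scale, fixed to the work surface: 340 mm (its x) by 300 mm (its y). Origin at z = 0 near its middle; its -x side, a level ledge 50 mm high, faces the robot side, +y is along the ledge. Three square keys (yellow, blue, red) and the rocker stand on the ledge in one row 130 mm from the origin towards -x, at y = -90, -30, 30 and 90 mm, in an order that differs each time. The aluminium weighing platform behind the row (from x = -67 mm on) is 75 mm high.
- rocker (a joint): Angle in rad of the rocker switch about a hinge parallel to the scale's y: 0 off (green end up), 0.34 fully on (green end down and its face level). It may start up to 0.05 from off. It stays where it is left; about 3 N on the green end turns it.
- rocker_green (a point): Point on the top face of the green half of the rocker, 19 mm from the hinge, the place to press down. The rocker is 54 mm long (scale's x) and 28 mm wide, a shallow V: green half nearer the robot (scale's -x), black half away. Off, this point is about 71 mm above the work surface; fully on, about 65 mm, when the green face lies level, 3 mm above the rails at its two sides. Moves with the rocker.
- yellow_key (a joint): Travel in m of the yellow key: 0 up, 0.006 fully down. It has no spring: about 3 N pushes it in and it stays where it is pushed.
- yellow_key_top (a point): Centre of the top face of the yellow key cap, a square of 32 x 32 mm. Released, it stands about 66 mm above the work surface and 10 mm above its black 46 mm square bezel; fully down, still 4 mm above the bezel. z up; it moves straight down when pressed. The point moves with the cap.
- blue_key (a joint): Travel in m of the blue key: 0 up, 0.006 fully down. Sprung: 1.5 N starts it, 5 N holds it fully down, and it comes back up when released.
- blue_key_top (a point): Centre of the top face of the blue key cap, a square of 32 x 32 mm. Released, it stands about 66 mm above the work surface and 10 mm above its black 46 mm square bezel; fully down, still 4 mm above the bezel. z up; it moves straight down when pressed. The point moves with the cap.
- red_key (a joint): Travel in m of the red key: 0 up, 0.006 fully down. Sprung like the blue one. Not to be pressed.
- red_key_top (a point): Centre of the top face of the red key cap, a square of 32 x 32 mm. Released, it stands about 66 mm above the work surface and 10 mm above its black 46 mm square bezel; fully down, still 4 mm above the bezel. z up; it moves straight down when pressed. The point moves with the cap.
- bowl_center (a point): White bowl of broccoli, 140 mm across the rim and 60 mm high, standing on the platform (rim 135 mm above the work surface); this point is on its axis half-way up. Loose; leave it alone.
- jar_center (a point): Amber jar with black cap, 60 mm across, 85 mm high, standing on the work surface beside the ledge; this point is its centre. Loose; leave it alone.
- cup_center (a point): Blue measuring cup, 68 mm across the rim, 80 mm high, standing on the work surface beside the ledge; this point is its centre. Loose; leave it alone.

How it is judged:
By the outcome, as a careful person would: the job done as asked, in the order asked, and still so for the second after the job is handed in, with the robot touching nothing.
It also fails if it takes over 48 s, if anything falls off the work surface, if the arm or the gripper's body presses on something with over 40 N, if the wrist force passes 120 N, or if a joint passes its speed limit or range.

## Working session

There is one attempt and no reset: what is moved stays moved. The work goes in short steps, Python scripts to look and compute and a tool call to move; the robot and the scene stay as the last step left them, time stands still between calls to the robot, and variables do not carry over. Pictures are saved under pics/ and viewed, about 8 in all and at most 12, crops included, and the job is handed in when it is done.

Besides the shell and the picture viewer there is one more tool, called after "Request:" as name(argument=value, ...) on one line, values as JSON. carry_out: Moves the arm, as the interface text tells. Its arguments: {"type":"object","properties":{"moves":{"type":"array","items":{"type":"number"}},"squeeze":{"type":"number"}},"required":["moves"]}

```bash
mkdir -p pics
python3 - <<'E'
from rig import manip
import cv2
for n in("scene","top"):
    cv2.imwrite(f"pics/{n}0.png",manip.get_image(n)[:,:,::-1]); print(manip.camera_info(n))
s=manip.get_state();print(s)
E
```

```text
{'fov_y': 55.20671857939188, 'cx': 318.28530000717353, 'cy': 194.92109537935147, 'rvec': array([ 0.77361626,  2.69019526, -0.95218411]), 'tvec': array([ 0.51820311, -0.21503538,  1.10465932])}
{'fov_y': 44.44343110286871, 'cx': 316.89906730164375, 'cy': 198.56975739844512, 'rvec': array([ 2.17991011, -2.18935987,  0.13935572]), 'tvec': array([0.01942635, 0.62554554, 1.10188442])}
{'clock': 0.1, 'qpos': array([ 1.18998232e+00,  2.76526972e-01,  1.50599974e+00,  2.19026036e-05,
        1.36069705e+00, -1.20979830e-01]), 'qd': array([ 0.0006953 , -0.00156146, -0.00269249, -0.00044546,  0.00020956,
        0.00118401]), 'effort': array([ 1.01369023e-03, -4.17703342e+01, -2.46401668e+01, -1.71952724e-04,
        5.90524025e-03,  3.07242360e-06]), 'position': array([0.14754139, 0.55526728, 0.23053164]), 'ee_rot': array([-2.12853270e-04,  1.29554162e-01,  9.91572011e-01, -7.87360385e-04]), 'contact_force': array([0.30539411, 0.06167272, 0.20653013]), 'moment': array([-0.04002127, -0.04830534,  0.00939859]), 'width': 0.08523319777896693}
```

View pics/top0.png

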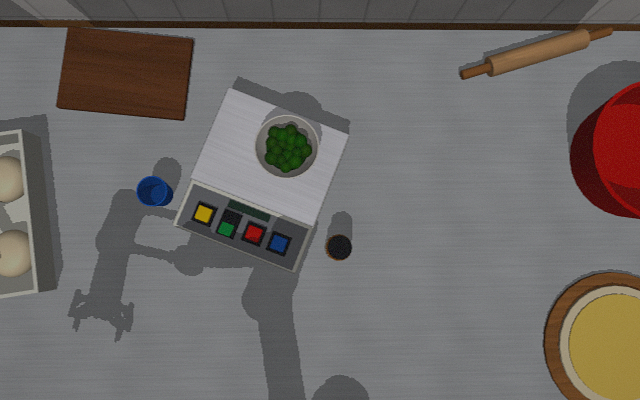

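View pics/scene0.png

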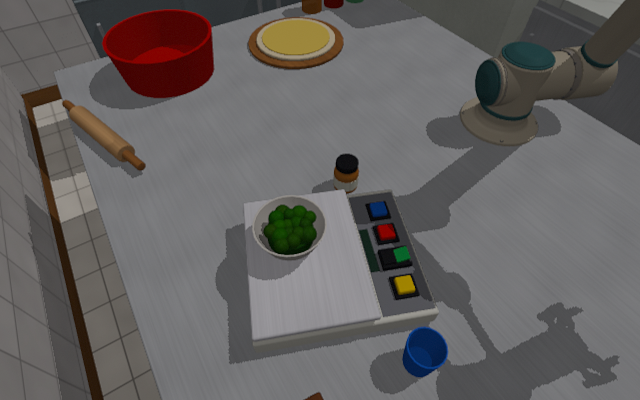

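The top view shows the row from left to right as yellow (204,213), rocker green (227,229), red (254,233) and blue (279,243). The bowl is at (288,147), the cup at (154,191) and the jar at (339,247). Next I'll locate these in both views.

```bash
cat > h.py <<'E'
from rig import manip
import cv2, numpy as np
from scipy.optimize import least_squares
def cam(n):
    c=manip.camera_info(n); f=200/np.tan(np.radians(c['fov_y']/2))
    return np.array([[f,0,c['cx']],[0,f,c['cy']],[0,0,1]]),c['rvec'],c['tvec']
def back(n,px,z):
    K,r,t=cam(n);R=cv2.Rodrigues(r)[0];d=R.T@np.linalg.solve(K,[*px,1]);o=-R.T@t
    return o+d*(z-o[2])/d[2]
def proj(n,P):
    K,r,t=cam(n);return cv2.projectPoints(np.array(P,float),r,t,K,None)[0].reshape(-1,2)
HUE=dict(yellow=(22,35),green=(55,80),red=None,blue=(105,125))
def blob(n,img,col,box):
    h,s,v=cv2.split(cv2.cvtColor(img,cv2.COLOR_RGB2HSV))
    m=((h<6)|(h>174)) if col=='red' else (h>=HUE[col][0])&(h<=HUE[col][1])
    m&=(s>150)&(v>90); k=np.zeros_like(m);x0,y0,x1,y1=box;k[y0:y1,x0:x1]=1
    ys,xs=np.nonzero(m&k);return xs.mean(),ys.mean(),len(xs)
BOX=dict(top=(185,195,300,265),scene=(350,190,430,305))
E
python3 - <<'E'
from h import *
A=[];off=dict(yellow=(0,.066),green=(-.016,.070),red=(0,.066),blue=(0,.066))
px={}
for n in BOX:
    im=cv2.cvtColor(cv2.imread(f'pics/{n}0.png'),cv2.COLOR_BGR2RGB)
    for c in off:
        b=blob(n,im,c,BOX[n]);px[n,c]=b[:2];print(n,c,np.round(b,1),back(n,b[:2],off[c][1]).round(4))
P={c:back('top',px['top',c],off[c][1])[:2] for c in off}
for s in ((-90,-30,30,90),(90,30,-30,-90)):
    Y=dict(zip(('yellow','green','red','blue'),np.array(s)/1e3))
    def pts(p):
        c,sn=np.cos(p[2]),np.sin(p[2]);
        return [(p[0]+c*(-.13+off[k][0])-sn*Y[k],p[1]+sn*(-.13+off[k][0])+c*Y[k],off[k][1]) for k in off]
    def res(p): return np.concatenate([(proj(n,pts(p))-[px[n,k] for k in off]).ravel() for n in BOX])
    best=min((least_squares(res,[.5,.2,a]) for a in np.arange(-3,3,.5)),key=lambda r:r.cost)
    print(s,best.x,best.cost,np.round(best.fun,1));print(np.round(pts(best.x),4))
print('bowl',back('top',(288,146),.135),'cup',back('top',(154,190),.08),'jar',back('top',(339,247),.085))
E
```

```text
top yellow [203.1 213.4 208. ] [0.5897 0.2706 0.066 ]
top green [225.5 228.6 131. ] [0.5557 0.22   0.07  ]
top red [253.1 233.  187. ] [0.5458 0.1597 0.066 ]
top blue [278.3 243.2 172. ] [0.523  0.1039 0.066 ]
scene yellow [404.3 284.  286. ] [0.592 0.27  0.066]
scene green [401.5 253.6 152. ] [0.5567 0.2184 0.07  ]
scene red [385.8 230.9 176. ] [0.5473 0.1586 0.066 ]
scene blue [378.2 208.  142. ] [0.5243 0.1034 0.066 ]
(-90, -30, 30, 90) [0.42787773 0.23235207 2.80368625] 136.46732497383076 [-1.7  4.2  3.6 -9.  -0.6  2.4 -0.2  1.   6.3 -1.3 -9.5  2.1  3.3 -0.6
  1.6 -0.4]
[[0.5804 0.2742 0.066 ]
 [0.5756 0.2123 0.07  ]
 [0.5406 0.161  0.066 ]
 [0.5207 0.1043 0.066 ]]
(90, 30, -30, -90) [ 0.67841975  0.13732108 -0.38740327] 2.2973557896024377 [ 0.4 -1.1 -0.1  0.5  0.5 -0.4  0.3 -0.5 -0.1 -0.1  1.5  0.2  0.3 -0.1
  0.  -0.2]
[[0.5921 0.2698 0.066 ]
 [0.5546 0.2203 0.07  ]
 [0.5467 0.1587 0.066 ]
 [0.5241 0.1031 0.066 ]]
bowl [0.72734911 0.0803716  0.135     ] cup [0.64067448 0.37563836 0.08      ] jar [ 0.51388611 -0.02932612  0.085     ]
```

Request:
carry_out(moves=[0,2,-1.65,0,-0.128,0,2,-1.65,0,0,0,2,-1.65,0,0,0,2,-1.65,0,0,0,2,-1.65,0,0,0,2,-1.65,0,0,0,2,-1.65,0,0,0,2,-1.65,0,0,0,2,-1.65,0,0,0,2,-1.65,0,0], squeeze=30)

```text
clock: 1.1
position: [0.3482, 0.3898, 0.2309]
ee_rot: [-0.0, 0.193, 0.981, -0.0]
contact_force: [-0.6, 0.1, 0.1]
width: -0.0002
```

Request:
carry_out(moves=[0,2,-1.65,-1,0,0,2,-1.65,-1,0,0,2,-1.65,-1,0,0,2,-1.65,-1,0,0,2,-1.65,-1,0,0,2,-1.65,-1,0,0,2,-1.65,-1,0,0,2,-1.65,-1,0,0,2,-1.65,-1,0,0,2,-1.65,-1,0])

```text
clock: 2.1
position: [0.5482, 0.2249, 0.1304]
ee_rot: [-0.0, 0.193, 0.981, -0.0]
contact_force: [-0.1, 1.3, 0.1]
width: -0.0001
```

Request:
carry_out(moves=[0,0,0,0,0,0,0,0,0,0,0,0,0,0,0,0,0,0,0,0,0,0,0,0,0,0,0,0,0,0,0,0,0,0,0,0,0,0,0,0,0,0,0,0,0,0,0,0,0,0])

```text
clock: 3.1
position: [0.5477, 0.2257, 0.1313]
ee_rot: [0.0, 0.193, 0.981, 0.0]
contact_force: [-0.3, 0.5, -0.3]
width: -0.0
```

Request:
carry_out(moves=[0,0.33,-0.35,-1,0,0,0,0,-1,0,0,0,0,-1,0,0,0,0,-1,0,0,0,0,-0.6,0,0,0,0,-0.4,0,0,0,0,0,0,0,0,0,0,0,0,0,0,0,0,0,0,0,0,0])

```text
clock: 4.1
position: [0.5513, 0.2224, 0.0818]
ee_rot: [0.0, 0.193, 0.981, 0.0]
contact_force: [0.1, 0.6, -0.8]
width: -0.0001
```

Run:
```python
from h import *
a=manip.get_image('scene')[170:310,330:480,::-1];b=manip.get_image('top')[170:310,170:320,::-1]
cv2.imwrite('pics/a1.png',np.hstack([cv2.resize(i,(400,373),interpolation=cv2.INTER_CUBIC) for i in(a,b)]))
s=manip.get_state();print(s['position'],s['contact_force'])
```

```text
[0.55122498 0.22230031 0.08168532] [-0.9612397  -0.36755172  0.04123836]
```

View pics/a1.png

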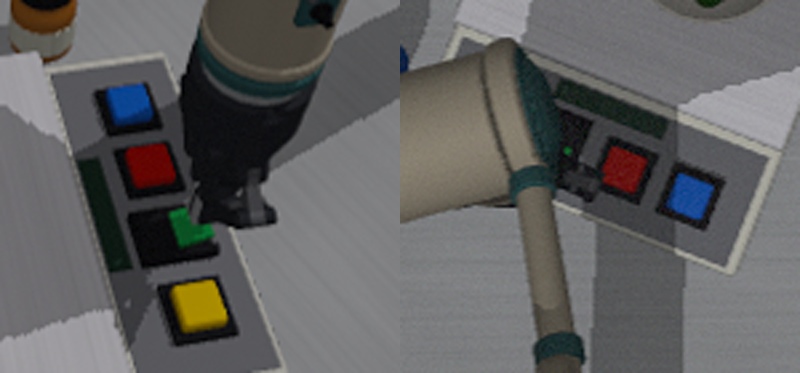

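Run:
```python
from h import *
p=np.array([.5512,.2223,.0817]);ex=np.array([.926,-.378,0]);ey=np.array([.378,.926,0])
Q=[p]+[p+a*.011*ex+b*.0145*ey for a in(-1,1) for b in(-1,1)]
print(((proj('scene',Q)-[330,170])*2.667).round(),((proj('top',Q)-[170,170])*2.667).round())
```

```text
[[203. 215.]
 [211. 196.]
 [224. 230.]
 [182. 200.]
 [194. 235.]] [[143. 161.]
 [154. 180.]
 [121. 167.]
 [165. 155.]
 [132. 142.]]
```

Run:
```python
from h import *
p=np.array([.5512,.2223,.0817]);ex=np.array([.926,-.378,0]);ey=np.array([.378,.926,0])
Q=[p+a*.011*ex+b*.0145*ey+[0,0,z] for z in (0,.04) for a,b in((-1,-1),(-1,1),(1,1),(1,-1))]
out=[]
for n,(x,y) in (('scene',(385,225)),('top',(205,205))):
    i=np.ascontiguousarray(cv2.resize(manip.get_image(n)[y-15:y+45,x-10:x+50,::-1],(400,400),interpolation=cv2.INTER_CUBIC))
    i=cv2.convertScaleAbs(i,alpha=1.8)
    q=((proj(n,Q)-[x-10,y-15])*400/60).astype(int)
    for k,col in ((0,(0,0,255)),(4,(255,255,0))): cv2.polylines(i,[q[k:k+4]],True,col,1)
    out.append(i)
cv2.imwrite('pics/a2.png',np.hstack(out))
```

```text
(no output)
```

View pics/a2.png

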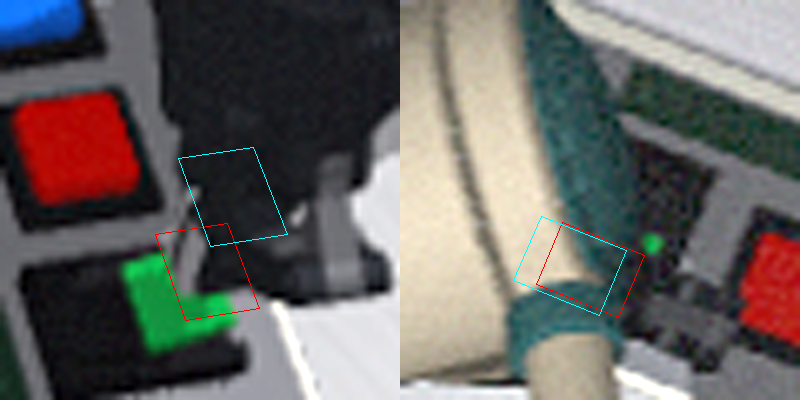

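Run:
```python
from h import *
p=np.array([.5512,.2223,.0817]);ex=np.array([.926,-.378,0]);ey=np.array([.378,.926,0])
def f(n,q,x,y):
    u=np.array(q)*60/400+[x-10,y-15]
    for z in(.07,.085,.1,.12,.14):
        d=back(n,u,z)-p;print(n,q,z,(1e3*np.array([d@ex,d@ey])).round())
for q in((340,290),(190,290),(345,160)):f('scene',q,385,225)
f('top',(290,320),205,205)
```

```text
scene (340, 290) 0.07 [-41.   7.]
scene (340, 290) 0.085 [-34.  14.]
scene (340, 290) 0.1 [-28.  22.]
scene (340, 290) 0.12 [-20.  33.]
scene (340, 290) 0.14 [-11.  43.]
scene (190, 290) 0.07 [ 3. -1.]
scene (190, 290) 0.085 [8. 7.]
scene (190, 290) 0.1 [13. 15.]
scene (190, 290) 0.12 [20. 26.]
scene (190, 290) 0.14 [27. 36.]
scene (345, 160) 0.07 [-58. -36.]
scene (345, 160) 0.085 [-51. -28.]
scene (345, 160) 0.1 [-45. -19.]
scene (345, 160) 0.12 [-36.  -7.]
scene (345, 160) 0.14 [-27.   5.]
top (290, 320) 0.07 [ -3. -35.]
top (290, 320) 0.085 [ -3. -37.]
top (290, 320) 0.1 [ -2. -39.]
top (290, 320) 0.12 [ -2. -41.]
top (290, 320) 0.14 [ -1. -44.]
```

The red footprint overlay matches the visible tip, which covers the green half at about (205,270). The outer lumps are the finger knuckles, about 50 mm above the tip. Pressing now.

Request:
carry_out(moves=[0,0,0,-0.3,0,0,0,0,-0.3,0,0,0,0,-0.3,0,0,0,0,-0.3,0,0,0,0,-0.2,0,0,0,0,-0.2,0,0,0,0,-0.1,0,0,0,0,0,0,0,0,0,0,0,0,0,0,0,0])

```text
clock: 5.3
position: [0.5507, 0.2223, 0.065]
ee_rot: [-0.0, 0.193, 0.981, 0.0]
contact_force: [-3.7, 0.9, 6.6]
width: -0.0002
```

Request:
carry_out(moves=[0,0,0,-0.1,0,0,0,0,-0.1,0,0,0,0,0,0,0,0,0,0,0,0,0,0,0,0,0,0,0,0,0,0,0,0,0,0,0,0,0,0,0,0,0,0,0,0,0,0,0,0,0])

```text
clock: 6.3
position: [0.5508, 0.2223, 0.0649]
ee_rot: [0.0, 0.193, 0.981, 0.0]
contact_force: [-6.9, -0.3, 17.2]
width: 0.0003
```

Request:
carry_out(moves=[0,0,0,1,0,0,0,0,1.5,0,0,0,0,1.5,0,0,1,1.2,0,0,0,1,1.2,0,0,0,1,1.2,0,0,0,1,1.2,0,0,0,0,0,-1,0,0,0,0,-1,0,0,0,0,0,0])

```text
clock: 7.3
position: [0.5888, 0.2689, 0.0796]
ee_rot: [-0.002, 0.193, 0.981, -0.002]
contact_force: [0.0, 0.6, -0.0]
width: -0.0001
```

Run:
```python
from h import *
s=manip.get_state();p=s['position'];print(p,s['contact_force']);ex=np.array([.926,-.378,0]);ey=np.array([.378,.926,0])
Q=[p+a*.011*ex+b*.0145*ey for a,b in((-1,-1),(-1,1),(1,1),(1,-1))]
out=[]
for n,(x,y) in (('scene',(360,200)),('top',(180,190))):
    i=cv2.convertScaleAbs(cv2.resize(manip.get_image(n)[y:y+110,x:x+110,::-1],(400,400),interpolation=cv2.INTER_CUBIC),alpha=1.6)
    cv2.polylines(i,[((proj(n,Q)-[x,y])*400/110).astype(int)],True,(255,0,255),1);out.append(i)
cv2.imwrite('pics/a3.png',np.hstack(out))
```

```text
[0.58883649 0.26891575 0.07961291] [ 0.03118693  0.57284218 -0.03355237]
```

View pics/a3.png

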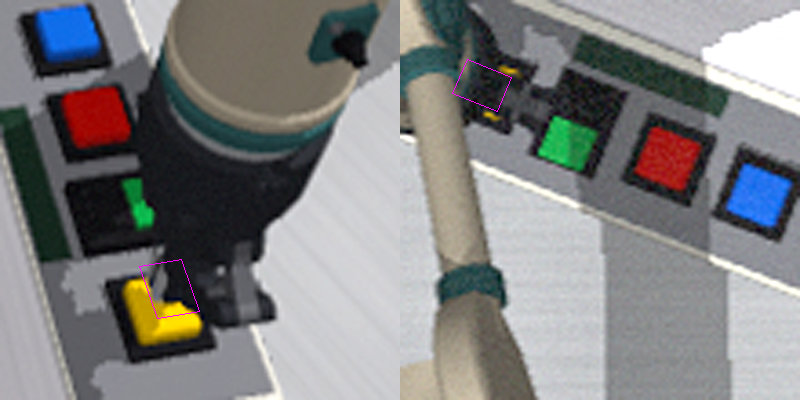

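The tip is over the yellow cap: yellow shows on both sides of the footprint, and the green face now looks full. Pressing yellow.

Request:
carry_out(moves=[0,0.1,0.1,-0.4,0,0,0,0,-0.4,0,0,0,0,-0.4,0,0,0,0,-0.3,0,0,0,0,-0.3,0,0,0,0,-0.2,0,0,0,0,-0.2,0,0,0,0,-0.1,0,0,0,0,0,0,0,0,0,0,0])

```text
clock: 8.4
position: [0.5919, 0.2712, 0.06]
ee_rot: [0.0, 0.193, 0.981, 0.0]
contact_force: [-2.0, -1.0, 5.0]
width: -0.0001
```

Request:
carry_out(moves=[0,0,0,-0.1,0,0,0,0,-0.1,0,0,0,0,0,0,0,0,0,0,0,0,0,0,0,0,0,0,0,0,0,0,0,0,0,0,0,0,0,0,0,0,0,0,0,0,0,0,0,0,0])

```text
clock: 9.4
position: [0.592, 0.2712, 0.0598]
ee_rot: [0.001, 0.193, 0.981, 0.0]
contact_force: [-4.4, -2.4, 12.7]
width: -0.0005
```

Request:
carry_out(moves=[0,0,0,1,0,0,0,0,2,0,0,0,0,3,0,0,-1.35,-3.3,0,0,0,-1.35,-3.4,0,0,0,-1.35,-3.4,0,0,0,-1.35,-3.4,0,0,0,-1.35,-3.3,0,0,0,0,0,0,0,0,0,0,0,0])

```text
clock: 10.4
position: [0.5249, 0.1029, 0.1176]
ee_rot: [0.001, 0.194, 0.981, 0.0]
contact_force: [0.6, -0.1, -0.5]
width: 0.0001
```

Run:
```python
from h import *
s=manip.get_state();p=s['position'];print(p,s['contact_force']);ex=np.array([.926,-.378,0]);ey=np.array([.378,.926,0])
Q=[p+a*.011*ex+b*.0145*ey for a,b in((-1,-1),(-1,1),(1,1),(1,-1))]
out=[]
for n,(x,y) in (('scene',(335,190)),('top',(185,185))):
    im=manip.get_image(n)
    for c in('yellow','green'): print(n,c,np.round(blob(n,im,c,BOX[n]),1))
    i=cv2.convertScaleAbs(cv2.resize(im[y:y+115,x:x+115,::-1],(400,400),interpolation=cv2.INTER_CUBIC),alpha=1.6)
    cv2.polylines(i,[((proj(n,Q)-[x,y])*400/115).astype(int)],True,(255,0,255),1);out.append(i)
cv2.imwrite('pics/a4.png',np.hstack(out))
for n in BOX: print(n,proj(n,[(.591,.2703,.066),(.591,.2703,.060)]))
```

```text
[0.52491365 0.10286234 0.11759775] [ 0.63851415 -0.06988611 -0.50575455]
scene yellow [404.1 285.  269. ]
scene green [401.6 254.3 155. ]
top yellow [203.6 213.7 202. ]
top green [nan nan  0.]
top [[203.21928396 212.85707176]
 [203.76281511 213.04312517]]
scene [[404.87209138 283.85067997]
 [404.30790119 285.28720193]]h.py:17: RuntimeWarning: Mean of empty slice.
  ys,xs=np.nonzero(m&k);return xs.mean(),ys.mean(),len(xs)
  ret = ret.dtype.type(ret / rcount)
```

View pics/a4.png

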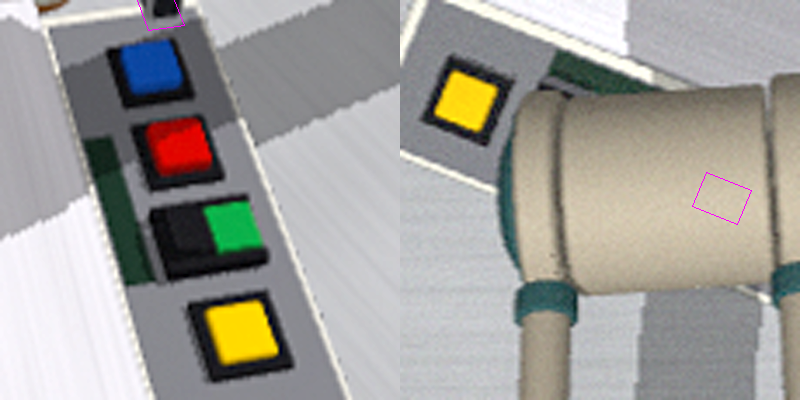

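Yellow's blob has shifted by about 1 px, as expected for 6 mm down (scene 404.1,285.0). The green face is level at (233,225) in the crop. Next is blue.

Request:
carry_out(moves=[0,0,0,-1.5,0,0,0,0,-1.5,0,0,0,0,-1,0,0,0,0,-0.5,0,0,0,0,-0.3,0,0,0,0,-0.3,0,0,0,0,-0.3,0,0,0,0,-0.3,0,0,0,0,-0.2,0,0,0,0,0,0])

```text
clock: 11.5
position: [0.5251, 0.1035, 0.0599]
ee_rot: [0.001, 0.193, 0.981, 0.001]
contact_force: [-1.6, 1.2, 11.5]
width: -0.0002
```

Request:
carry_out(moves=[0,0,0,-0.1,0,0,0,0,-0.1,0,0,0,0,0,0,0,0,0,0,0,0,0,0,0,0,0,0,0,0,0,0,0,0,0,0,0,0,0,0,0,0,0,0,0,0,0,0,0,0,0])

```text
clock: 12.5
position: [0.5252, 0.1035, 0.0597]
ee_rot: [0.001, 0.193, 0.981, 0.001]
contact_force: [-5.2, -0.1, 22.6]
width: -0.0002
```

Blue is fully down at 0.0597 m with 22 N. I'll lift off and move back towards the robot, clear of the view.

Request:
carry_out(moves=[0,0,0,1,0,0,0,0,2,0,0,0,0,3,0,0,0,0,4,0,0,0,0,4,0,0,-3,0,0,0,0,-3,0,0,0,0,-3,0,0,0,0,-3,0,0,0,0,-3,0,0,0])

```text
clock: 13.5
position: [0.3732, 0.103, 0.1962]
ee_rot: [0.0, 0.193, 0.981, -0.0]
contact_force: [-1.1, -0.0, 0.5]
width: 0.0002
```

Run:
```python
from h import *
s=manip.get_state();print(s['position'],s['contact_force'],abs(s['qd']).max())
out=[]
for n in BOX:
    im=manip.get_image(n); i0=cv2.imread(f'pics/{n}0.png')[:,:,::-1]
    for c in HUE:
        try: print(n,c,np.round(blob(n,im,c,BOX[n]),1),np.round(blob(n,i0,c,BOX[n]),1))
        except Exception as e: print(n,c,e)
    x,y=(235,140) if n=='scene' else (130,90)
    out.append(cv2.convertScaleAbs(cv2.resize(im[y:y+240,x:x+240,::-1],(400,400),interpolation=cv2.INTER_CUBIC),alpha=1.4))
cv2.imwrite('pics/a5.png',np.hstack(out))
print(proj('scene',[(.5243,.1034,.066),(.5243,.1034,.06)]))
```

```text
[0.37318733 0.10298938 0.19618405] [-1.1420306  -0.04060647  0.54387314] 0.4835171996495924
top yellow [203.6 213.7 202. ] [203.1 213.4 208. ]
top green [225.5 228.9 142. ] [225.5 228.6 131. ]
top red [253.  233.3 196. ] [253.1 233.  187. ]
top blue [278.3 243.1 173. ] [278.3 243.2 172. ]
scene yellow [404. 285. 266.] [404.3 284.  286. ]
scene green [401.6 254.3 149. ] [401.5 253.6 152. ]
scene red [386.3 230.6 199. ] [385.8 230.9 176. ]
scene blue [378.2 208.  148. ] [378.2 208.  142. ]
[[378.22110874 207.93967403]
 [377.88293751 209.6108805 ]]
```

View pics/a5.png

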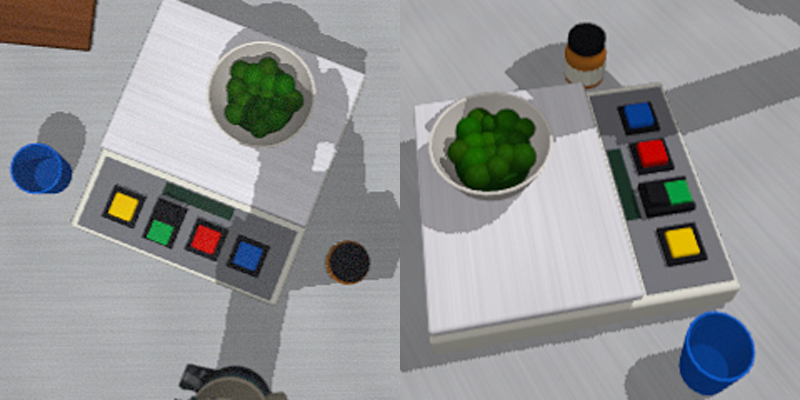

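The picture shows yellow down, the green face level, blue back at its original pixel, and the bowl, jar and cup where they started. The arm is well clear.

```bash
python3 -c "
from rig import manip
print(manip.sign_off())"
```

```text
the job is handed in; nothing more can be done
None
```

The scale is ready and the job was handed in about 13.6 s into the 48 s limit. With the fingers shut and only the tips touching, I pressed the green end of the rocker, then the yellow key, then the blue key. I then lifted off and moved clear.

| Control | Fingertip height at the stop | Force there | After lifting off |
|---|---|---|---|
| Rocker, green end | 64.9 mm (65 mm is fully on) | 17 N | Green face looks level |
| Yellow key | 59.8 mm (60 mm is fully down) | 13 N | Stays down; moved about 1 px in the scene view, as expected for 6 mm |
| Blue key | 59.7 mm (60 mm is fully down) | 23 N | Back at its starting pixel |

- **Red key:** it stayed within 0.5 px of its starting position. I only crossed it with the fingertips about 118 mm above the work surface, well above the 66 mm cap.
- **Bowl, jar and cup:** they look unmoved in the final pictures; I compared them by eye rather than measuring.
- **Failed checks:** none failed or disagreed. The green patch was hidden from the top camera in one check, but both cameras saw it in the last one.

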